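# Take a cell strainer cascade apart, one strainer to a dish

### The job

The strainer cascade on the tube has drained. Take it apart from the top and stand each strainer upright in the glass dish whose rubber boot has its colour, so that the cell fractions stay apart: carry each one straight to its own dish without tipping it, and put none down on the table or in another dish. The dishes stay on the table, and the buffer bottle stays where it stands.

Things in the scene. Friction and masses are not known exactly. Their poses are not given: they have to be found in the camera images.
- strainer_red: red cell strainer (200 micrometre mesh), top of the stack; 29 mm high, 20 g. Basket 13 mm deep, 24 mm across (22 at its flat bottom); above it a collar 16 mm high, 35 mm across, with a tab level with its top, 16 mm wide, reaching 36 mm from the axis. Origin: centre of the underside; z up, x towards the tab. Grasp the collar from above, square to the tab, at most 12 mm below its top
- strainer_yellow: yellow cell strainer (100 micrometre mesh), second from the top; 29 mm high, 20 g. Basket 13 mm deep, 24 mm across (22 at its flat bottom); above it a collar 16 mm high, 35 mm across, with a tab level with its top, 16 mm wide, reaching 36 mm from the axis. Origin: centre of the underside; z up, x towards the tab. Grasp the collar from above, square to the tab, at most 12 mm below its top
- strainer_white: white cell strainer (70 micrometre mesh), third from the top; 29 mm high, 20 g. Basket 13 mm deep, 24 mm across (22 at its flat bottom); above it a collar 16 mm high, 35 mm across, with a tab level with its top, 16 mm wide, reaching 36 mm from the axis. Origin: centre of the underside; z up, x towards the tab. Grasp the collar from above, square to the tab, at most 12 mm below its top
- strainer_green: green cell strainer (40 micrometre mesh), lowest; 29 mm high, 20 g. Basket 13 mm deep, 24 mm across (22 at its flat bottom); above it a collar 16 mm high, 35 mm across, with a tab level with its top, 16 mm wide, reaching 36 mm from the axis. Origin: centre of the underside; z up, x towards the tab. Grasp the collar from above, square to the tab, at most 12 mm below its top
- dish_red: open glass dish in a red rubber boot, loose on the table; 70 mm across over the boot, 12 mm high, inside 55 mm across with a flat floor 2 mm thick; about 80 g. Origin: centre of the underside, z up. A strainer stands in it on the basket's bottom, its collar and tab then clear of the dish's wall
- dish_yellow: open glass dish in a yellow rubber boot, loose on the table; 70 mm across over the boot, 12 mm high, inside 55 mm across with a flat floor 2 mm thick; about 80 g. Origin: centre of the underside, z up. A strainer stands in it on the basket's bottom, its collar and tab then clear of the dish's wall
- dish_white: open glass dish in a white rubber boot, loose on the table; 70 mm across over the boot, 12 mm high, inside 55 mm across with a flat floor 2 mm thick; about 80 g. Origin: centre of the underside, z up. A strainer stands in it on the basket's bottom, its collar and tab then clear of the dish's wall
- dish_green: open glass dish in a green rubber boot, loose on the table; 70 mm across over the boot, 12 mm high, inside 55 mm across with a flat floor 2 mm thick; about 80 g. Origin: centre of the underside, z up. A strainer stands in it on the basket's bottom, its collar and tab then clear of the dish's wall
- tube_stand: grey round stand fixed to the table, 75 mm across, with an upright clear tube 30 mm across, rim 120 mm above the table (origin: centre of the underside, z up). On the rim sits the stack: each basket hangs loosely in the collar below (2.5 mm play), collar resting on collar, 16 mm a step, top at 184 mm; each lifts straight off. Neighbours' tabs point about a quarter turn apart
- bottle_buffer: loose clear bottle with a blue cap, 70 mm across and 129 mm high, 0.28 kg, standing among the dishes; to be left as it is. Origin: centre of its underside, z up
Things that resemble listed ones, but are neither listed nor needed, are in the scene too. There is more than one size of the strainer_yellow; the one meant has the size given above.

How it is judged:
On the way, in this order (a step that is already met when the one before it is completed fails the run):
1. the red strainer stands upright on the floor of the red dish (horizontal distance between strainer_red and dish_red below 0.017 m and z of strainer_red in the frame of dish_red between -0.001 and 0.005 m and angle between strainer_red's own z axis and vertical below 0.12 rad), for 0.2 s.
2. the yellow strainer stands upright on the floor of the yellow dish (horizontal distance between strainer_yellow and dish_yellow below 0.017 m and z of strainer_yellow in the frame of dish_yellow between -0.001 and 0.005 m and angle between strainer_yellow's own z axis and vertical below 0.12 rad), for 0.2 s.
3. the white strainer stands upright on the floor of the white dish (horizontal distance between strainer_white and dish_white below 0.017 m and z of strainer_white in the frame of dish_white between -0.001 and 0.005 m and angle between strainer_white's own z axis and vertical below 0.12 rad), for 0.2 s.
4. the green strainer stands upright on the floor of the green dish (horizontal distance between strainer_green and dish_green below 0.017 m and z of strainer_green in the frame of dish_green between -0.001 and 0.005 m and angle between strainer_green's own z axis and vertical below 0.12 rad), for 0.2 s.
At the end, for the whole second after the job is handed in: Each strainer stands upright (within 7 degrees) on the floor of the dish of its own colour (anywhere inside it: axis within 17 mm of the dish's centre, underside within 5 mm of the dish's underside), released and at rest, and the dishes lie flat on the table (all of step 1 and all of step 2 and all of step 3 and all of step 4 and contact force between each of strainer_red, strainer_yellow, strainer_white, strainer_green and the fingers below 0.05 N and linear speed of each of strainer_red, strainer_yellow, strainer_white, strainer_green below 0.02 m/s and height (world z) of each of dish_red, dish_yellow, dish_white, dish_green below 0.004 m and angle between each of dish_red, dish_yellow, dish_white, dish_green's own z axis and vertical below 0.08 rad); the robot touches nothing.
It fails at once if a strainer is tipped by more than about 35 degrees (angle between any of strainer_red, strainer_yellow, strainer_white, strainer_green's own z axis and vertical above 0.61 rad).
It fails at once if a strainer is put down on the table or in another dish ((height (world z) of strainer_red below 0.008 m and horizontal distance between strainer_red and dish_red above 0.03 m) or (height (world z) of strainer_yellow below 0.008 m and horizontal distance between strainer_yellow and dish_yellow above 0.03 m) or (height (world z) of strainer_white below 0.008 m and horizontal distance between strainer_white and dish_white above 0.03 m) or (height (world z) of strainer_green below 0.008 m and horizontal distance between strainer_green and dish_green above 0.03 m)).
It fails at once if the buffer bottle is shoved by more than 30 mm or knocked over (distance of bottle_buffer from where it was at the start of the episode above 0.03 m or angle between bottle_buffer's own z axis and vertical above 0.3 rad).
It also fails if it takes over 120 s, if anything falls off the work surface, if the arm or the gripper's body presses on something with over 40 N, if the wrist force passes 120 N, or if a joint passes its speed limit or range.

### The arm

A 6-joint arm with a two-finger parallel gripper is mounted at the origin on a cart in front of the work surface, level with it; the furniture and walls round the work are solid. World frame = base frame: x ahead of the robot, y to its left, z up, the work surface at z = 0. Lengths are in m, angles in rad, forces in N, time in s.
With the tool pointing down it reaches from about 0.275 to 0.825 m from the base axis. Payload 4.9 kg.
Tool frame: the origin (TCP) lies at the very end of the fingers, on their centre line; the grasp point (between the pads) lies arm.grasp_offset behind it (arm.grasp_offset is the distance from the TCP to the grasp point, in m); z points along the fingers, y is the line along which they close (so a half turn about z gives the same grasp; the last joint's range is limited). The gripper opens to 85 mm and grips with 20 to 120 N. Pads are 22 mm wide; open, the fingers measure 114 mm over their backs; the gripper's body (76 mm by 85 mm) begins 54 mm behind the grasp point. The pads swing forward as they close: fully open they stand 13 mm farther back than shut.
Start: joints at [-1.355, 0.326, -0.193, 1.052, 0, 1.437], TCP at [0.189, -0.517, 0.231] pointing down, gripper open.
Joint ranges: [-2.65, 2.65], [-0.97, 1.79], [-1.3, 1.35], [-1.93, 2.1], [-1.47, 1.37], [-3.14, 3.14]. Speed limits (rad/s): [2.57, 2.57, 3.14, 3.14, 3.14, 3.14].

### API

Orientations are given as a unit quaternion [x, y, z, w].
In Python, from bench import arm, eyes gives the robot as it stands.
- The arm moves only by the tool servo_tool, never from a script. Its argument "series" is a list of rows, each a list of 3 entries, a list of its own where there are three numbers: the shift along the world's x, y, z in cm, then the turn, a rotation vector about the world's x, y, z in degrees, then the opening, from 0 (shut) to 1 (fully open). In form: [[[tx, ty, tz], [ax, ay, az], gripper], ...]. A call has 1 to 10 rows; each row shifts and turns the commanded pose from where the row before left it; what a row does not reach is not made up. A row lasts 1/8 s, in which the tool goes at most 62.5 mm and 10.7 degrees, less where a joint would pass 70% of its speed; a pose out of reach is approached as far as the arm can. A call is refused whole if a number of a shift passes 6.25 or a number of a turn 10.7, either way. A call with a gripper value outside its range is refused whole. The fingers move at their own pace and stop on an object; "squeeze" is the grip in N (left out, the last holds). Time passes only in rows, so rows that do not move let the fingers close. It gives the time, the measured TCP pose, the force, the opening and the grip force at its end, in the units of the state.
- arm.observe(): the state, without advancing time (a new reading comes with each control period).
- eyes.snapshot(name): name is "scene" or "top" or "wrist"; returns (picture, depth): 384x512x3 uint8, red, green, blue; 384x512 float32, m along the optical axis (not along the pixel's ray), 0 where there is no reading.
- eyes.calibration(name): a dict with "K" (3x3 intrinsics, pixels), "cam_to_world" (4x4, takes a point from camera to world coordinates). Camera axes: x right, y up, looking along -z (the intrinsics and any distortion apply to the point x, -y, -z); pixel columns grow to the right and rows downward; lengths in m; the calibration is good to about 2 mm. The wrist camera is an equidistant fisheye: a pixel r from the principal point sees the ray r / f radians off the axis. A picture is of the moment at which its call begins: read the wrist's pose just before it. calibration takes no time and is no camera call; for the wrist camera it gives the pose at the moment of the call.
- arm.job_done(): hands the job in; it is judged then, once.
The state is a dict: "time_s": time; "joints": joint angles; "qd": joint speeds; "tau": joint torques, N m; "eef_pos": TCP position; "tcp_rot": TCP orientation; "ft_force": force on the tool from outside, world axes, zero at the start; "torque": the same for the moment, N m; "finger_gap": finger opening in m; "grasp_force": force on a finger pad.
Only numpy, scipy, OpenCV 4.12 (cv2) and the standard library are available. Lean on these libraries where they do the work, as an engineer would, in place of code of your own. Each camera call takes 0.05 s, during which the arm holds its last target. There are 200 camera calls.

## Working session

There is one attempt and no reset: what is moved stays moved. The work goes in short steps, Python scripts to look and compute and a tool call to move; the robot and the scene stay as the last step left them, time stands still between calls to the robot, and variables do not carry over. Pictures are saved under pics/ and viewed, at most 14 in all, crops included, and the job is handed in when it is done.

Besides the shell and the picture viewer there is one more tool, called after "Call:" as name([rows], argument=value, ...), one row to a line, values as JSON. servo_tool: Moves the arm, as the interface text tells. Its arguments: {"type":"object","properties":{"series":{"type":"array"},"squeeze":{"type":"number"}},"required":["series"]}

```bash
mkdir -p pics
cat > h.py <<'E'
import numpy as np, cv2
from bench import arm, eyes
def snap(n):
    c=eyes.calibration(n); p,d=eyes.snapshot(n); return p,d,c
def world(d,c,fish=False):
    K=np.array(c["K"]);T=np.array(c["cam_to_world"])
    v,u=np.mgrid[:d.shape[0],:d.shape[1]]
    X=(u-K[0,2])/K[0,0]*d;Y=(v-K[1,2])/K[1,1]*d
    P=np.stack([X,-Y,-d],-1)
    return P@T[:3,:3].T+T[:3,3]
E
python3 - <<'E'
from h import *
print(arm.observe(), arm.grasp_offset)
for n in("top","scene"):
    p,d,c=snap(n); np.savez(f"{n}.npz",p=p,d=d,K=c["K"],T=c["cam_to_world"]); print(n,c)
    cv2.imwrite(f"pics/{n}0.png",cv2.resize(p[...,::-1],(800,600),interpolation=cv2.INTER_CUBIC))
    w=world(d,c)
    if n=="top":
        for v in range(20,384,40): print([tuple(np.round(w[v,u],2)) if d[v,u]>0 else None for u in range(30,512,90)])
E
```

```text
{'time_s': 0.0, 'joints': array([-1.35522800e+00,  3.26939257e-01, -1.93562265e-01,  1.05197638e+00,
       -9.79010995e-06,  1.43657641e+00]), 'qd': array([-0.00085246,  0.00150398,  0.00095113,  0.0003133 ,  0.00235593,
       -0.00094558]), 'tau': array([ 1.03699018e-03, -4.43398082e+01,  2.62440884e+01,  1.54149556e-02,
       -9.57366819e-05, -3.09166772e-06]), 'eef_pos': array([ 0.1883612 , -0.51614395,  0.23051254]), 'tcp_rot': array([ 9.84744619e-01,  1.74003817e-01, -3.90799233e-05, -8.39892692e-04]), 'ft_force': array([-0.02890911,  0.39231578,  0.21008363]), 'torque': array([-0.02473975, -0.07468883,  0.0199383 ]), 'grasp_force': 0.0, 'finger_gap': 0.08522230132783172} 0.0187
top {'K': array([[361.35364405,   0.        , 260.04158528],
       [  0.        , 361.35364405, 196.37854032],
       [  0.        ,   0.        ,   1.        ]]), 'cam_to_world': array([[ 2.67450008e-02,  9.85468562e-01, -1.67739139e-01,
         3.63013928e-01],
       [-9.99632523e-01,  2.71072503e-02, -1.30140216e-04,
        -1.08228346e-02],
       [ 4.41869774e-03,  1.67680980e-01,  9.85831408
[... 3251 characters left out ...]
), np.float64(0.59), np.float64(-0.75)), (np.float64(0.17), np.float64(0.06), np.float64(0.36)), (np.float64(0.25), np.float64(-0.05), np.float64(0.62)), (np.float64(-0.16), np.float64(-0.61), np.float64(-0.74)), (np.float64(-0.15), np.float64(-1.02), np.float64(-0.75))]
scene {'K': array([[383.01885179,   0.        , 259.47917457],
       [  0.        , 383.01885179, 193.89112168],
       [  0.        ,   0.        ,   1.        ]]), 'cam_to_world': array([[ 0.54558901,  0.38704401, -0.74332333, -0.13460316],
       [-0.83803949,  0.24695508, -0.48652132, -0.41851717],
       [-0.0047377 ,  0.88837499,  0.45909414,  0.51401059],
       [ 0.        ,  0.        ,  0.        ,  1.        ]])}
```

View pics/top0.png

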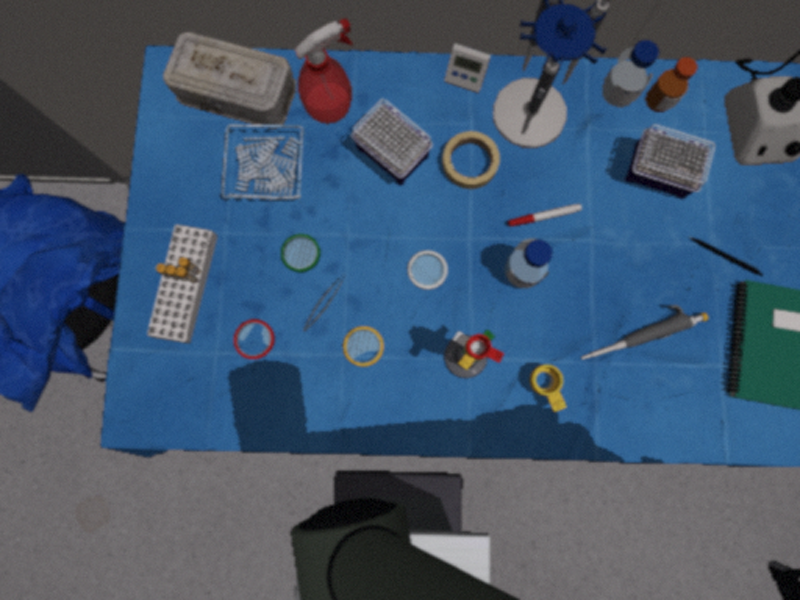

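View pics/scene0.png

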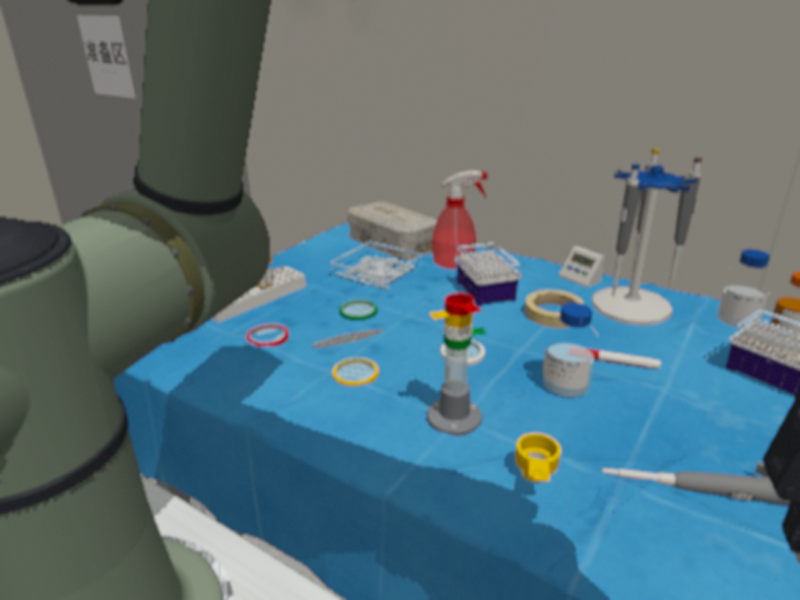

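Top view (800x600): the stack is at (480,347). Dishes are red (254,339), yellow (363,346), green (300,253) and white (427,270), and the bottle is at (527,263). Yellow strainer candidates are the second one in the stack, tab at (465,360), and a loose one on the table at (548,380). The stack one is meant, because the loose one is not in the cascade and looks larger. I'll confirm this in a crop.

Run:
```python
from h import *
z=np.load("top.npz");p,d=z["p"],z["d"];c=dict(K=z["K"],cam_to_world=z["T"])
hsv=cv2.cvtColor(p,cv2.COLOR_RGB2HSV);H,S,V=[hsv[...,i].astype(int) for i in range(3)]
K,T=z["K"],z["T"]
def cast(uv,h):
    uv=np.atleast_2d(uv).astype(float)
    r=np.c_[(uv[:,0]-K[0,2])/K[0,0],-(uv[:,1]-K[1,2])/K[1,1],-np.ones(len(uv))]@T[:3,:3].T
    return T[:3,3]+r*((h-T[2,3])/r[:,2])[:,None]
masks=dict(red=((H<8)|(H>172))&(S>120)&(V>70),yellow=(H>14)&(H<32)&(S>110)&(V>70),green=(H>50)&(H<88)&(S>90)&(V>40),white=(S<70)&(V>130))
rois=dict(red=(163,217),yellow=(232,222),green=(192,162),white=(273,173))
for k,(u,v) in rois.items():
    m=np.zeros_like(H,bool);m[v-20:v+21,u-20:u+21]=1;m&=masks[k]
    pts=np.argwhere(m)[:,::-1]; hull=cv2.convexHull(pts.astype(np.int32))[:,0]
    w=cast(hull,.012)[:,:2]; (x,y),r=cv2.minEnclosingCircle(w.astype(np.float32)); print("dish",k,len(pts),round(x,4),round(y,4),"R",round(r,4))
W=world(d,c)
def rep(name,m,box,h):
    u0,v0,u1,v1=box;b=np.zeros_like(m);b[v0:v1,u0:u1]=1;m=m&b
    pts=np.argwhere(m)[:,::-1];w=cast(pts,h);print(name,len(pts),"mean",w.mean(0).round(4),"depth z",np.percentile(W[m][:,2],[5,50,95]).round(3), "min/max",w.min(0).round(3)[:2],w.max(0).round(3)[:2]);return w
st=(285,205,325,242)
for k,h in(("red",.184),("yellow",.168),("white",.152),("green",.136)): rep("stack "+k,masks[k],st,h)
rep("loose y",masks["yellow"],(335,225,370,265),.03)
B=(H>100)&(H<125)&(S>130)&(W[...,2]>.1)
rep("cap",B,(325,145,365,190),.129)
# red top-ring height from depth
cr=p[195:265,275:375][...,::-1];cv2.imwrite("pics/c1.png",cv2.resize(cr,(800,560),interpolation=cv2.INTER_CUBIC))
z2=np.load("scene.npz");cr=z2["p"][180:310,260:370][...,::-1];cv2.imwrite("pics/c2.png",cv2.resize(cr,(508,600),interpolation=cv2.INTER_CUBIC))
```

```text
dish red 92 0.4657 0.2524 R 0.0337
dish yellow 92 0.4585 0.0633 R 0.0338
dish green 119 0.622 0.1813 R 0.0346
dish white 226 0.5976 -0.0455 R 0.0353
stack red 183 mean [ 0.4428 -0.1218  0.184 ] depth z [0.166 0.181 0.185] min/max [ 0.427 -0.148] [ 0.462 -0.097]
stack yellow 75 mean [ 0.4272 -0.1     0.168 ] depth z [0.027 0.167 0.169] min/max [ 0.416 -0.132] [ 0.465 -0.087]
stack white 44 mean [ 0.455 -0.103  0.152] depth z [0.    0.154 0.157] min/max [ 0.441 -0.119] [ 0.47  -0.081]
stack green 19 mean [ 0.4691 -0.1369  0.136 ] depth z [0.119 0.136 0.137] min/max [ 0.462 -0.142] [ 0.474 -0.13 ]
loose y 300 mean [ 0.3981 -0.2546  0.03  ] depth z [0.018 0.038 0.043] min/max [ 0.359 -0.278] [ 0.432 -0.224]
cap 246 mean [ 0.6011 -0.2156  0.129 ] depth z [0.124 0.128 0.131] min/max [ 0.553 -0.253] [ 0.627 -0.177]
```

View pics/c1.png

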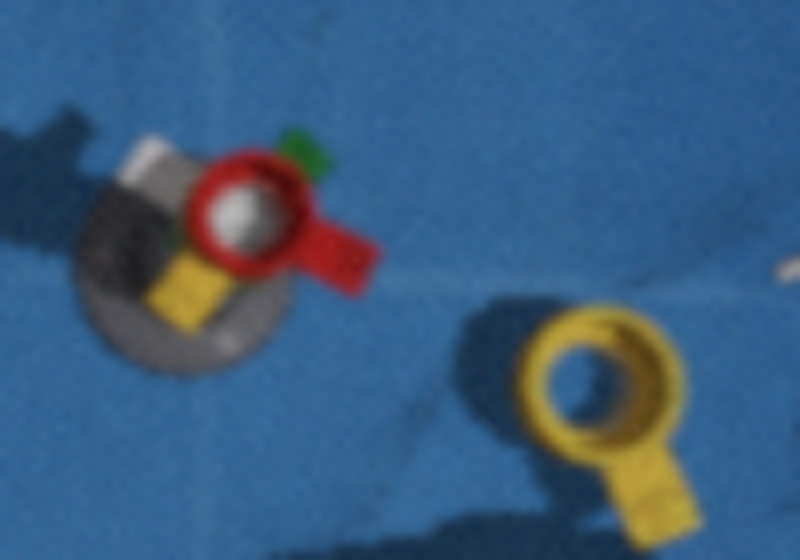

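View pics/c2.png

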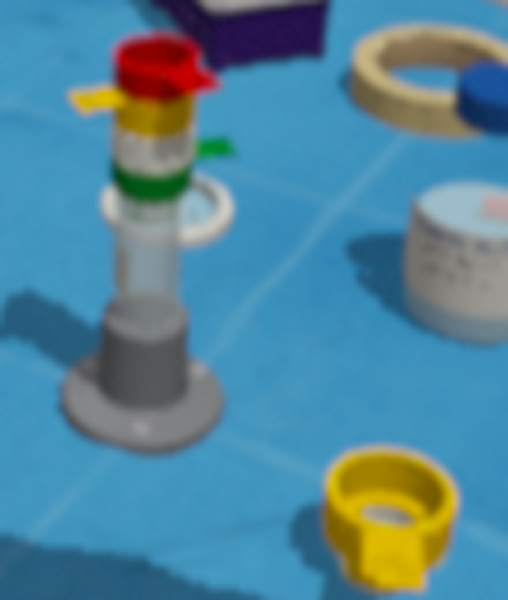

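Crop c1 (8x, origin (275,195)) shows the red collar centre at (250,213) with its tab at (345,258). The yellow tab is at (187,292), white at (150,158) and green at (305,155). The loose yellow one at (600,385) is clearly larger (collar 20 px against 16), so it's a decoy. In c2 the stack order is red, yellow, white, green, so the yellow strainer meant is in the stack.

```bash
cat >> h.py <<'E'
def castpx(uv,h,K,T):
    uv=np.atleast_2d(uv).astype(float)
    r=np.c_[(uv[:,0]-K[0,2])/K[0,0],-(uv[:,1]-K[1,2])/K[1,1],-np.ones(len(uv))]@T[:3,:3].T
    return T[:3,3]+r*((h-T[2,3])/r[:,2])[:,None]
E
python3 - <<'E'
from h import *
z=np.load("top.npz");K,T=z["K"],z["T"];p=z["p"]
f=lambda u,v,h,o=(275,195):castpx([o[0]+(u+.5)/8-.5,o[1]+(v+.5)/8-.5],h,K,T)[0]
c=f(250,213,.184);print("red c",c.round(4))
for n,u,v,h in(("red",345,258,.182),("yellow",187,292,.166),("white",148,160,.150),("green",305,155,.134)):
    q=f(u,v,h)-c;print(n,q.round(4),np.hypot(q[0],q[1]).round(4),np.degrees(np.arctan2(q[1],q[0])).round(1))
print("stand edges",f(75,265,.008),f(295,265,.008),f(185,375,.008), "loose",f(600,385,.03))
z=np.load("scene.npz")
g=lambda u,v:np.array([260+(u+.5)*110/508-.5,180+(v+.5)*130/600-.5])
# scene: red collar top ellipse centre
print("red c from scene",castpx(g(158,55),.184,z["K"],z["T"]))
print("cap",castpx([344,161],.129,K,T))
E
```

```text
red c [ 0.4462 -0.1141  0.184 ]
red [-0.0116 -0.0268 -0.002 ] 0.0292 -113.5
yellow [-0.0211  0.0154 -0.018 ] 0.0261 143.8
white [ 0.0182  0.0254 -0.034 ] 0.0312 54.4
green [ 0.0229 -0.0227 -0.05  ] 0.0322 -44.7
stand edges [ 0.44526135 -0.07762243  0.008     ] [ 0.44727967 -0.15204831  0.008     ] [ 0.40930652 -0.11517188  0.008     ] loose [ 0.40867627 -0.24922704  0.03      ]
red c from scene [[ 0.44297207 -0.11839677  0.184     ]]
cap [[ 0.60227839 -0.21384732  0.129     ]]
```

Call:
servo_tool([
  [[2.6, 4.0, 0.7], [0, 0, 4.5], 1],
  [[2.6, 4.0, 0.7], [0, 0, 4.5], 1],
  [[2.6, 4.0, 0.7], [0, 0, 4.5], 1],
  [[2.6, 4.0, 0.7], [0, 0, 4.5], 1],
  [[2.6, 4.0, 0.7], [0, 0, 4.5], 1],
  [[2.6, 4.0, 0.7], [0, 0, 4.5], 1],
  [[2.6, 4.0, 0.7], [0, 0, 4.5], 1],
  [[2.6, 4.0, 0.7], [0, 0, 4.5], 1],
  [[2.6, 4.0, 0.7], [0, 0, 4.5], 1],
  [[2.4, 4.1, 0.7], [0, 0, 4.5], 1],
], squeeze=30)

```text
time_s: 1.35
eef_pos: [0.447, -0.1142, 0.3012]
tcp_rot: [0.843, 0.539, -0.0, -0.0]
ft_force: [0.5, -0.9, -0.4]
finger_gap: 0.0852
grasp_force: 0.0
```

Call:
servo_tool([
  [[0, 0, 0], [0, 0, 0], 0.65],
  [[0, 0, 0], [0, 0, 0], 0.65],
  [[0, 0, 0], [0, 0, 0], 0.65],
])

```text
time_s: 1.72
eef_pos: [0.4458, -0.1166, 0.301]
tcp_rot: [0.844, 0.537, -0.0, -0.0]
ft_force: [0.2, -0.9, 0.1]
finger_gap: 0.0555
grasp_force: 0.0
```

Run:
```python
from h import *
o=arm.observe();print(o["eef_pos"],o["tcp_rot"],o["joints"],o["finger_gap"])
p,d,c=snap("wrist");np.savez("wrist.npz",p=p,d=d,K=c["K"],T=c["cam_to_world"]);print(c)
cv2.imwrite("pics/w1.png",cv2.resize(p[...,::-1],(800,600),interpolation=cv2.INTER_CUBIC))
```

```text
[ 0.44584859 -0.11655129  0.30095275] [ 8.43735980e-01  5.36758279e-01 -3.03891470e-04 -2.33304571e-04] [-4.15926319e-01  1.19509326e-01 -2.80015234e-01  1.17199721e+00
 -2.46676787e-04  1.59248575e+00] 0.05547561299303034
{'K': array([[297.31863964,   0.        , 258.75129604],
       [  0.        , 297.31863964, 188.61830126],
       [  0.        ,   0.        ,   1.        ]]), 'cam_to_world': array([[ 0.90526185,  0.40609854,  0.12483974,  0.47810529],
       [-0.42485288,  0.86599391,  0.26373203, -0.04866659],
       [-0.00100926, -0.29178507,  0.95648338,  0.44422318],
       [ 0.        ,  0.        ,  0.        ,  1.        ]])}
```

View pics/w1.png

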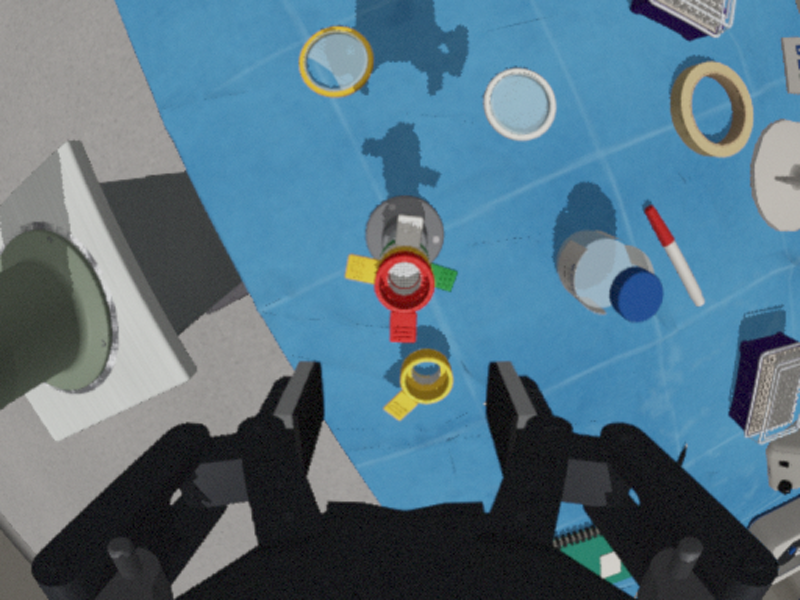

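The wrist picture (800x600) shows the red collar centre at (405,281) and its tab at (403,328). The yellow tab is at (361,268), green at (445,276) and white at (410,224), with the dishes beyond.

```bash
cat >> h.py <<'E'
def fish(uv,h,K,T):
    uv=np.atleast_2d(uv).astype(float)
    n=np.c_[(uv[:,0]-K[0,2])/K[0,0],(uv[:,1]-K[1,2])/K[1,1]];t=np.linalg.norm(n,axis=1)
    s=(np.sin(t)/t)[:,None]*n
    r=np.c_[s[:,0],-s[:,1],-np.cos(t)]@T[:3,:3].T
    return T[:3,3]+r*((h-T[2,3])/r[:,2])[:,None]
E
python3 - <<'E'
from h import *
z=np.load("wrist.npz");K,T,p=z["K"],z["T"],z["p"]
f=lambda u,v,h:fish([u*.64,v*.64],h,K,T)[0]
hsv=cv2.cvtColor(p,cv2.COLOR_RGB2HSV);H,S,V=[hsv[...,i].astype(int) for i in range(3)]
m=((H<8)|(H>172))&(S>120)&(V>70);b=np.zeros_like(m);b[160:196,235:285]=1;m&=b
pts=np.argwhere(m)[:,::-1];e=pts[pts[:,1]<=196];w=fish(pts,.184,K,T)
print(len(pts),w.min(0),w.max(0))
c=f(405,279,.184);print("red c",c)
for n,u,v,h in(("red",403,328,.182),("yellow",361,268,.166),("white",410,224,.15),("green",445,276,.134)):
    q=f(u,v,h)-c;print(n,q.round(4),np.hypot(*q[:2]).round(4),np.degrees(np.arctan2(q[1],q[0])).round(1))
for n,u,v in(("dish yellow",336,62),("dish white",520,104)):print(n,f(u,v,.012))
for a in((375,281),(435,281),(405,250),(405,311)): print(a,(f(*a,.184)-c)[:2].round(4))
E
```

```text
722 [ 0.42965164 -0.1307786   0.184     ] [ 0.46405723 -0.09535503  0.184     ]
red c [ 0.44855714 -0.1119655   0.184     ]
red [-0.0143 -0.0277 -0.002 ] 0.0312 -117.3
yellow [-0.0237  0.0136 -0.018 ] 0.0273 150.2
white [ 0.0145  0.0233 -0.034 ] 0.0274 58.2
green [ 0.0203 -0.0219 -0.05  ] 0.0299 -47.2
dish yellow [0.45979896 0.06085998 0.012     ]
dish white [ 0.59764439 -0.04583625  0.012     ]
(375, 281) [-0.0163  0.0063]
(435, 281) [ 0.0153 -0.0085]
(405, 250) [0.0073 0.0155]
(405, 311) [-0.0083 -0.0178]
```

Call:
servo_tool([
  [[0.1, 0.3, -2.5], [0, 0, -1], 0.65],
  [[0, 0, -2.5], [0, 0, 0], 0.65],
  [[0, 0, -2.5], [0, 0, 0], 0.65],
  [[0, 0, -2.5], [0, 0, 0], 0.65],
  [[0, 0, -1.5], [0, 0, 0], 0.65],
  [[0, 0, -1.2], [0, 0, 0], 0.65],
  [[0, 0, 0], [0, 0, 0], 0.65],
  [[0, 0, 0], [0, 0, 0], 0.65],
])

```text
time_s: 2.78
eef_pos: [0.4478, -0.1131, 0.1748]
tcp_rot: [0.848, 0.53, 0.0, 0.0]
ft_force: [0.3, 0.9, -0.2]
finger_gap: 0.0553
grasp_force: 0.0
```

Run:
```python
from h import *
p,d,c=snap("scene");q,_,_=snap("wrist")
a=cv2.resize(p[150:290,240:360][...,::-1],(400,467),interpolation=cv2.INTER_CUBIC);b=cv2.resize(q[...,::-1][140:300,180:320],(400,467),interpolation=cv2.INTER_CUBIC)
cv2.imwrite("pics/g1.png",np.hstack([a,b]));o=arm.observe();print(o["eef_pos"],o["ft_force"])
```

```text
[ 0.44804045 -0.11303079  0.17498702] [-0.98470583 -0.28912446  0.66990338]
```

View pics/g1.png

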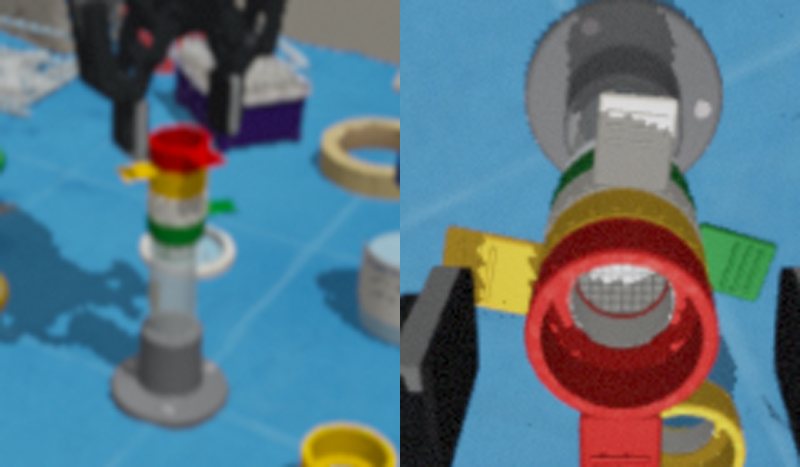

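The fingers bracket the red collar almost evenly: pads at x≈475 and 775, collar from 527 to 717. The tips clear the yellow tab, so I'm closing.

Call:
servo_tool([
  [[0, 0, 0], [0, 0, 0], 0.3],
  [[0, 0, 0], [0, 0, 0], 0.3],
  [[0, 0, 0], [0, 0, 0], 0.3],
  [[0, 0, 0], [0, 0, 0], 0.3],
  [[0, 0, 0], [0, 0, 0], 0.3],
])

```text
time_s: 3.5
eef_pos: [0.4479, -0.1128, 0.1749]
tcp_rot: [0.848, 0.53, 0.0, 0.0]
ft_force: [-2.3, -0.6, 5.6]
finger_gap: 0.0352
grasp_force: 30.5
```

Call:
servo_tool([
  [[0, 0, 0.5], [0, 0, 0], 0.3],
  [[0, 0, 1], [0, 0, 0], 0.3],
  [[0, 0, 1.5], [0, 0, 0], 0.3],
  [[0, 0, 2], [0, 0, 0], 0.3],
  [[0, 0, 2], [0, 0, 0], 0.3],
  [[0, 0, 0], [0, 0, 0], 0.3],
])

```text
time_s: 4.25
eef_pos: [0.4486, -0.1132, 0.2459]
tcp_rot: [0.848, 0.53, 0.001, 0.001]
ft_force: [-0.1, 0.3, -0.4]
finger_gap: 0.0353
grasp_force: 30.0
```

Run:
```python
from h import *
p,d,c=snap("scene");q,_,_=snap("wrist")
a=cv2.resize(p[100:290,220:380][...,::-1],(400,467),interpolation=cv2.INTER_CUBIC);b=cv2.resize(q[...,::-1][140:300,180:320],(400,467),interpolation=cv2.INTER_CUBIC)
cv2.imwrite("pics/g2.png",np.hstack([a,b]));o=arm.observe();print(o["eef_pos"],o["ft_force"])
```

```text
[ 0.44741226 -0.11265521  0.24404401] [ 0.12384996  0.36631802 -1.06343137]
```

View pics/g2.png

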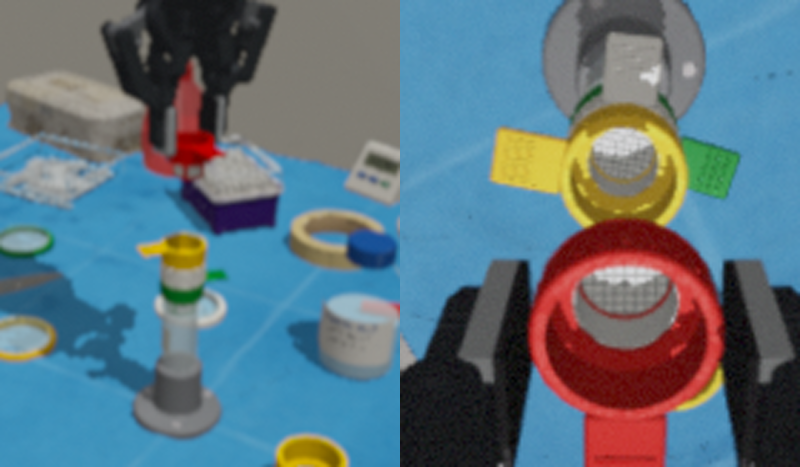

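Red is held upright and the rest of the stack is intact. Next is the red dish.

Call:
servo_tool([
  [[0.1, 2.0, 0], [0, 0, 0], 0.3],
  [[0.2, 3.5, 0], [0, 0, 0], 0.3],
  [[0.2, 4.5, 0], [0, 0, 0], 0.3],
  [[0.2, 4.5, 0], [0, 0, 0], 0.3],
  [[0.2, 4.5, 0], [0, 0, 0], 0.3],
  [[0.2, 4.5, 0], [0, 0, 0], 0.3],
  [[0.2, 4.5, 0], [0, 0, 0], 0.3],
  [[0.2, 4.0, 0], [0, 0, 0], 0.3],
  [[0.2, 3.0, 0], [0, 0, 0], 0.3],
  [[0.1, 1.5, 0], [0, 0, 0], 0.3],
])

```text
time_s: 5.6
eef_pos: [0.4648, 0.2534, 0.2431]
tcp_rot: [0.847, 0.531, -0.001, -0.0]
ft_force: [0.3, -0.0, -0.1]
finger_gap: 0.0354
grasp_force: 30.0
```

Call:
servo_tool([
  [[0, 0, -1.5], [0, 0, 0], 0.3],
  [[0, 0, -3], [0, 0, 0], 0.3],
  [[0, 0, -3.5], [0, 0, 0], 0.3],
  [[0, 0, -3.5], [0, 0, 0], 0.3],
  [[0, 0, -3.5], [0, 0, 0], 0.3],
  [[0, 0, -2], [0, 0, 0], 0.3],
  [[0, 0, -1], [0, 0, 0], 0.3],
  [[0, 0, 0], [0, 0, 0], 0.3],
  [[0, 0, 0], [0, 0, 0], 0.3],
])

```text
time_s: 6.72
eef_pos: [0.4661, 0.2522, 0.065]
tcp_rot: [0.848, 0.53, 0.001, 0.0]
ft_force: [0.5, 0.6, 0.3]
finger_gap: 0.0354
grasp_force: 30.0
```

Run:
```python
from h import *
o=arm.observe();print(o["eef_pos"],o["ft_force"],o["joints"])
q,_,_=snap("wrist");p,_,_=snap("top")
a=cv2.resize(q[...,::-1],(533,400));b=cv2.resize(p[180:250,130:200][...,::-1],(267,267),interpolation=cv2.INTER_CUBIC)
im=np.zeros((400,800,3),np.uint8);im[:,:533]=a;im[:267,533:]=b
cv2.imwrite("pics/r3.png",im)
```

```text
[0.46614717 0.25221486 0.06499708] [0.52860128 0.63812634 0.30706175] [ 3.56690927e-01  4.62333191e-01 -4.63607567e-01  6.43537720e-01
 -8.99202562e-05  2.38096966e+00]
```

View pics/r3.png

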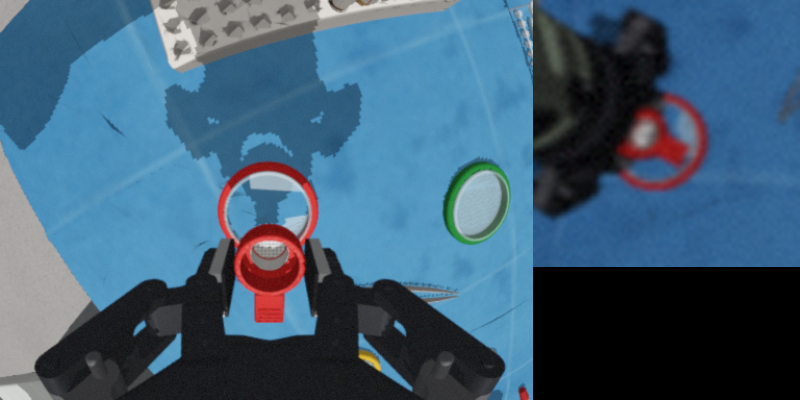

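Red is over its dish: the dish ring is at (268,209) in the wrist view, and the TCP matches the measured centre within 1 mm. Lowering.

Call:
servo_tool([
  [[0, 0, -1.5], [0, 0, 0], 0.3],
  [[0, 0, -1.5], [0, 0, 0], 0.3],
  [[0, 0, -0.8], [0, 0, 0], 0.3],
  [[0, 0, -0.3], [0, 0, 0], 0.3],
  [[0, 0, -0.2], [0, 0, 0], 0.3],
  [[0, 0, 0], [0, 0, 0], 0.3],
  [[0, 0, 0], [0, 0, 0], 0.3],
])

```text
time_s: 7.7
eef_pos: [0.4649, 0.2522, 0.0219]
tcp_rot: [0.848, 0.53, -0.0, -0.0]
ft_force: [-3.3, -1.7, 6.7]
finger_gap: 0.0353
grasp_force: 30.6
```

Call:
servo_tool([
  [[0, 0, 0], [0, 0, 0], 0.5],
  [[0, 0, 0], [0, 0, 0], 0.6],
  [[0, 0, 0], [0, 0, 0], 0.65],
  [[0, 0, 0], [0, 0, 0], 0.65],
  [[0, 0, 1], [0, 0, 0], 0.65],
  [[0, 0, 2], [0, 0, 0], 0.65],
  [[0, 0, 4], [0, 0, 0], 0.65],
  [[0, 0, 5], [0, 0, 0], 0.65],
  [[0, 0, 5], [0, 0, 0], 0.65],
  [[0, 0, 4], [0, 0, 0], 0.65],
])

```text
time_s: 8.95
eef_pos: [0.4658, 0.2524, 0.2343]
tcp_rot: [0.848, 0.53, 0.001, 0.0]
ft_force: [1.3, 0.3, 0.3]
finger_gap: 0.0557
grasp_force: 0.0
```

Run:
```python
from h import *
o=arm.observe();print(o["eef_pos"],o["ft_force"],o["joints"])
p,d,c=snap("wrist");K,T=c["K"],c["cam_to_world"]
hsv=cv2.cvtColor(p,cv2.COLOR_RGB2HSV);H,S,V=[hsv[...,i].astype(int) for i in range(3)]
m=((H<8)|(H>172))&(S>120)&(V>70);print(m.sum())
cv2.imwrite("pics/r4.png",cv2.resize(p[...,::-1],(800,600)))
```

```text
[0.46579457 0.25241734 0.23433078] [1.28813091 0.25946808 0.31531388] [ 3.57236666e-01  2.84910474e-01 -2.42671944e-01  1.04075357e+00
 -2.52866067e-06  2.38107803e+00]
1190
```

View pics/r4.png

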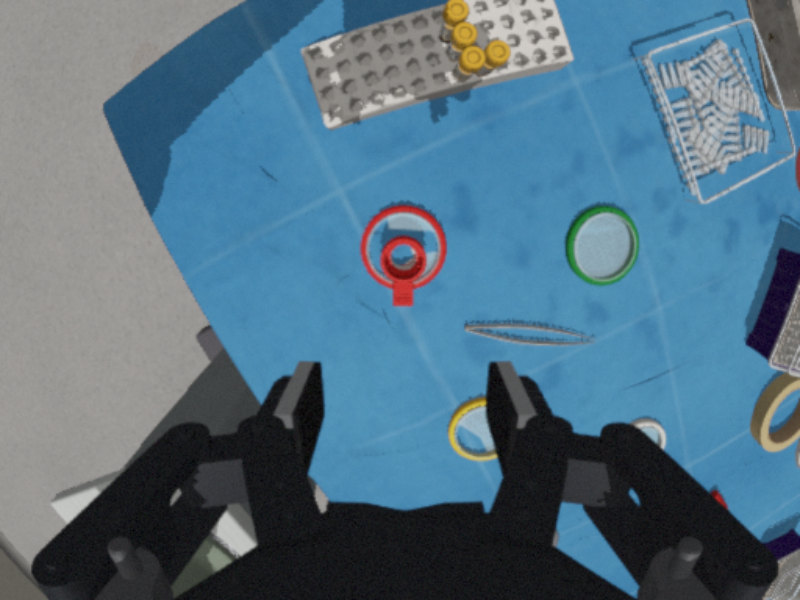

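Red stands in its dish: collar at (404,258), boot ring at (404,248). Now yellow: tab at about 147°, so the tool turns +83°.

Call:
servo_tool([
  [[-0.1, -2.0, 0], [0, 0, 8.3], 0.65],
  [[-0.2, -3.5, 0], [0, 0, 8.3], 0.65],
  [[-0.2, -4.5, 0], [0, 0, 8.3], 0.65],
  [[-0.2, -4.5, 0], [0, 0, 8.3], 0.65],
  [[-0.2, -4.5, 0], [0, 0, 8.3], 0.65],
  [[-0.2, -4.5, 0], [0, 0, 8.3], 0.65],
  [[-0.2, -4.5, 0], [0, 0, 8.3], 0.65],
  [[-0.2, -4.0, 0], [0, 0, 8.3], 0.65],
  [[-0.2, -3.0, 0], [0, 0, 8.3], 0.65],
  [[-0.1, -1.5, 0], [0, 0, 8.3], 0.65],
])

```text
time_s: 10.25
eef_pos: [0.4473, -0.1143, 0.2317]
tcp_rot: [0.282, 0.959, -0.0, 0.0]
ft_force: [-0.3, -0.6, -0.9]
finger_gap: 0.0557
grasp_force: 0.0
```

Call:
servo_tool([
  [[0, 0, 0], [0, 0, 0], 0.65],
  [[0, 0, 0], [0, 0, 0], 0.65],
])

```text
time_s: 10.5
eef_pos: [0.4474, -0.1122, 0.2315]
tcp_rot: [0.284, 0.959, 0.0, 0.0]
ft_force: [-0.1, -0.2, -0.7]
finger_gap: 0.0555
grasp_force: 0.0
```

Run:
```python
from h import *
o=arm.observe();print(o["eef_pos"],o["tcp_rot"],o["joints"])
p,d,c=snap("wrist");np.savez("wrist.npz",p=p,d=d,K=c["K"],T=c["cam_to_world"])
cv2.imwrite("pics/y1.png",cv2.resize(p[80:300,120:400][...,::-1],(764,600),interpolation=cv2.INTER_CUBIC))
```

```text
[ 0.44738868 -0.11217218  0.23145458] [2.84495027e-01 9.58677501e-01 1.66054956e-04 1.19423280e-05] [-4.06140148e-01  1.61888412e-01 -4.10590322e-01  9.98332860e-01
  3.32617502e-04  1.70819154e-01]
```

View pics/y1.png

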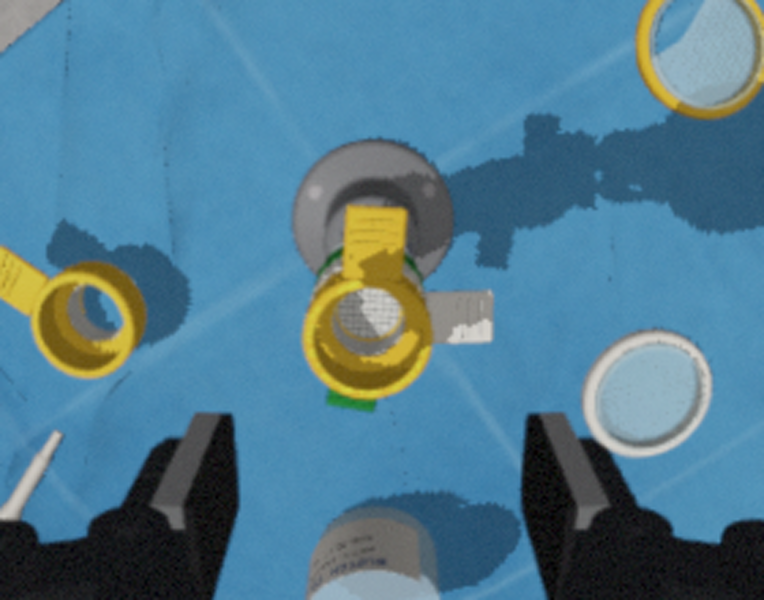

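Wrist crop: yellow collar centre at (368,336) with its tab pointing up at (376,240). The white tab is right at (462,316), and the pads are at x=236 and 524.

Run:
```python
from h import *
z=np.load("wrist.npz");K,T=z["K"],z["T"]
f=lambda u,v,h:fish([120+u*280/764,80+v*220/600],h,K,T)[0]
c=(f(303,336,.168)+f(433,336,.168)+f(368,273,.168)+f(368,400,.168))/4;print("c",c,f(433,336,.168)-f(303,336,.168))
for n,u,v,h in(("y",376,212,.166),("w",490,316,.15),("g",352,402,.134)):
    q=f(u,v,h)-c;print(n,np.hypot(*q[:2]).round(4),np.degrees(np.arctan2(q[1],q[0])).round(1))
print("yellow dish",f(706,44,.012),"white dish",f(648,393,.012),"mid fingers",f(380,415,.231))
```

```text
c [ 0.44663745 -0.11417541  0.168     ] [0.01925487 0.0295464  0.        ]
y 0.0341 143.2
w 0.0356 57.0
g 0.0352 -42.6
yellow dish [0.45868654 0.06288331 0.012     ] white dish [ 0.59577383 -0.04500565  0.012     ] mid fingers [ 0.44293381 -0.10797495  0.231     ]
```

Call:
servo_tool([
  [[-0.1, -0.2, -2], [0, 0, -2], 0.65],
  [[0, 0, -2], [0, 0, 0], 0.65],
  [[0, 0, -1.7], [0, 0, 0], 0.65],
  [[0, 0, -1], [0, 0, 0], 0.65],
  [[0, 0, -0.5], [0, 0, 0], 0.65],
  [[0, 0, 0], [0, 0, 0], 0.65],
  [[0, 0, 0], [0, 0, 0], 0.65],
])

```text
time_s: 11.42
eef_pos: [0.4469, -0.1148, 0.1598]
tcp_rot: [0.3, 0.954, -0.0, 0.0]
ft_force: [0.0, 0.4, -0.1]
finger_gap: 0.0553
grasp_force: 0.0
```

Call:
servo_tool([
  [[0, 0, -0.1], [0, 0, 0], 0.3],
  [[0, 0, 0], [0, 0, 0], 0.3],
  [[0, 0, 0], [0, 0, 0], 0.3],
  [[0, 0, 0], [0, 0, 0], 0.3],
  [[0, 0, 0], [0, 0, 0], 0.3],
])

```text
time_s: 12.05
eef_pos: [0.4469, -0.115, 0.1588]
tcp_rot: [0.3, 0.954, -0.0, 0.001]
ft_force: [-0.6, 0.0, 4.8]
finger_gap: 0.0354
grasp_force: 30.0
```

Call:
servo_tool([
  [[0, 0, 0.5], [0, 0, 0], 0.3],
  [[0, 0, 1], [0, 0, 0], 0.3],
  [[0, 0, 1.5], [0, 0, 0], 0.3],
  [[0, 0, 2], [0, 0, 0], 0.3],
  [[0, 0, 2], [0, 0, 0], 0.3],
  [[0, 0, 1], [0, 0, 0], 0.3],
  [[0, 0, 0], [0, 0, 0], 0.3],
])

```text
time_s: 12.92
eef_pos: [0.4469, -0.1149, 0.2389]
tcp_rot: [0.3, 0.954, -0.0, 0.001]
ft_force: [-0.7, 0.7, -0.5]
finger_gap: 0.0353
grasp_force: 30.0
```

Run:
```python
from h import *
p,d,c=snap("scene");q,_,_=snap("wrist")
a=cv2.resize(p[100:290,220:380][...,::-1],(400,467),interpolation=cv2.INTER_CUBIC);b=cv2.resize(q[...,::-1][120:300,180:320],(400,467),interpolation=cv2.INTER_CUBIC)
cv2.imwrite("pics/g3.png",np.hstack([a,b]));o=arm.observe();print(o["eef_pos"],o["ft_force"])
```

```text
[ 0.44615736 -0.11455287  0.2377512 ] [ 0.09316131 -0.10124604 -0.55217298]
```

View pics/g3.png

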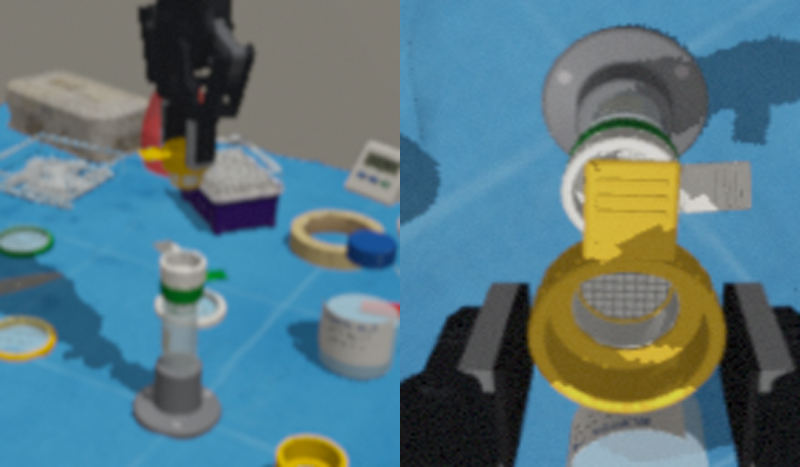

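Yellow is held upright, with white and green still on the tube. Now to the yellow dish at (0.4587, 0.063).

Call:
servo_tool([
  [[0.1, 1.3, 0], [0, 0, 0], 0.3],
  [[0.2, 2.5, 0], [0, 0, 0], 0.3],
  [[0.2, 3.5, 0], [0, 0, 0], 0.3],
  [[0.2, 3.5, 0], [0, 0, 0], 0.3],
  [[0.2, 3.5, 0], [0, 0, 0], 0.3],
  [[0.2, 2.3, 0], [0, 0, 0], 0.3],
  [[0.1, 1.2, -1], [0, 0, 0], 0.3],
  [[0, 0, -2.5], [0, 0, 0], 0.3],
  [[0, 0, -3.5], [0, 0, 0], 0.3],
  [[0, 0, -3.5], [0, 0, 0], 0.3],
])

```text
time_s: 14.28
eef_pos: [0.4579, 0.0633, 0.1315]
tcp_rot: [0.301, 0.954, -0.0, -0.0]
ft_force: [-0.1, 1.2, -1.7]
finger_gap: 0.0353
grasp_force: 30.0
```

Call:
servo_tool([
  [[0, 0, -3.3], [0, 0, 0], 0.3],
  [[0, 0, -2.5], [0, 0, 0], 0.3],
  [[0, 0, -1], [0, 0, 0], 0.3],
  [[0, 0, 0], [0, 0, 0], 0.3],
  [[0, 0, 0], [0, 0, 0], 0.3],
])

```text
time_s: 14.9
eef_pos: [0.4592, 0.0633, 0.066]
tcp_rot: [0.3, 0.954, 0.0, 0.001]
ft_force: [0.0, -0.2, -0.1]
finger_gap: 0.0352
grasp_force: 30.0
```

Call:
servo_tool([
  [[0, 0, -1.5], [0, 0, 0], 0.3],
  [[0, 0, -1.5], [0, 0, 0], 0.3],
  [[0, 0, -0.8], [0, 0, 0], 0.3],
  [[0, 0, -0.3], [0, 0, 0], 0.3],
  [[0, 0, -0.3], [0, 0, 0], 0.3],
  [[0, 0, 0], [0, 0, 0], 0.3],
  [[0, 0, 0], [0, 0, 0], 0.3],
])

```text
time_s: 15.78
eef_pos: [0.4591, 0.0633, 0.0218]
tcp_rot: [0.3, 0.954, 0.0, 0.001]
ft_force: [-0.5, -0.8, 3.9]
finger_gap: 0.0353
grasp_force: 30.5
```

Call:
servo_tool([
  [[0, 0, 0], [0, 0, 0], 0.5],
  [[0, 0, 0], [0, 0, 0], 0.6],
  [[0, 0, 0], [0, 0, 0], 0.65],
  [[0, 0, 0], [0, 0, 0], 0.65],
  [[0, 0, 1], [0, 0, 0], 0.65],
  [[0, 0, 2], [0, 0, 0], 0.65],
  [[0, 0, 4], [0, 0, 0], 0.65],
  [[0, 0, 5], [0, 0, 0], 0.65],
  [[0, 0, 5], [0, 0, 0], 0.65],
  [[0, 0, 3], [0, 0, 0], 0.65],
])

```text
time_s: 17.02
eef_pos: [0.4593, 0.0633, 0.2247]
tcp_rot: [0.3, 0.954, 0.001, 0.002]
ft_force: [1.0, -0.5, 0.2]
finger_gap: 0.0555
grasp_force: 0.0
```

Run:
```python
from h import *
p,d,c=snap("wrist");q,_,_=snap("scene")
a=cv2.resize(q[160:260,140:260][...,::-1],(400,333),interpolation=cv2.INTER_CUBIC);b=cv2.resize(p[...,::-1],(400,300),interpolation=cv2.INTER_CUBIC)
im=np.zeros((333,800,3),np.uint8);im[:,:400]=a;im[:300,400:]=b
cv2.imwrite("pics/y4.png",im)
```

```text
(no output)
```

View pics/y4.png

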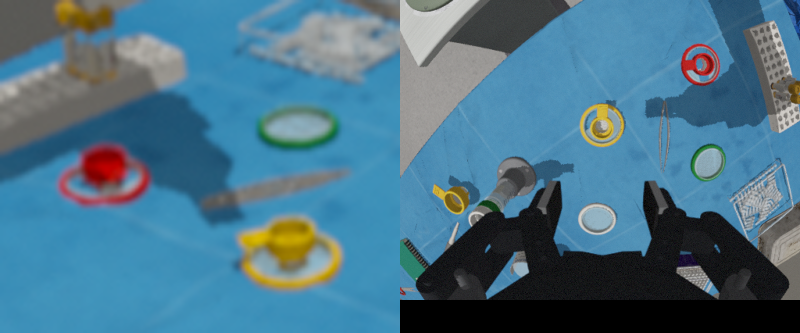

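Call:
servo_tool([
  [[-0.1, -1.0, 0], [0, 0, -8.9], 0.65],
  [[-0.1, -1.5, 0], [0, 0, -8.9], 0.65],
  [[-0.1, -2, 0], [0, 0, -8.9], 0.65],
  [[-0.1, -2, 0], [0, 0, -8.9], 0.65],
  [[-0.2, -2.3, 0], [0, 0, -8.9], 0.65],
  [[-0.2, -2.3, 0], [0, 0, -8.9], 0.65],
  [[-0.1, -2.2, 0], [0, 0, -8.9], 0.65],
  [[-0.1, -2, 0], [0, 0, -8.9], 0.65],
  [[-0.1, -1.5, 0], [0, 0, -8.9], 0.65],
  [[-0.1, -0.9, 0], [0, 0, -8.9], 0.65],
])

```text
time_s: 18.38
eef_pos: [0.4458, -0.1142, 0.2206]
tcp_rot: [0.884, 0.467, -0.0, -0.001]
ft_force: [0.2, 0.6, -0.1]
finger_gap: 0.0555
grasp_force: 0.0
```

Call:
servo_tool([
  [[0, 0, 0], [0, 0, 0], 0.65],
  [[0, 0, 0], [0, 0, 0], 0.65],
])

```text
time_s: 18.62
eef_pos: [0.4461, -0.1133, 0.2209]
tcp_rot: [0.882, 0.471, -0.0, -0.0]
ft_force: [0.2, -0.4, 0.3]
finger_gap: 0.0555
grasp_force: 0.0
```

Run:
```python
from h import *
o=arm.observe();print(o["eef_pos"],o["tcp_rot"],o["joints"])
p,d,c=snap("wrist");np.savez("wrist.npz",p=p,d=d,K=c["K"],T=c["cam_to_world"])
cv2.imwrite("pics/wh1.png",cv2.resize(p[80:300,120:400][...,::-1],(764,600),interpolation=cv2.INTER_CUBIC))
```

```text
[ 0.44614738 -0.11328061  0.2209229 ] [ 8.82237541e-01  4.70804329e-01 -1.85381142e-04 -4.12863409e-04] [-4.09386526e-01  1.69303387e-01 -4.29918369e-01  9.72451763e-01
  2.23212622e-04  1.75180142e+00]
```

View pics/wh1.png

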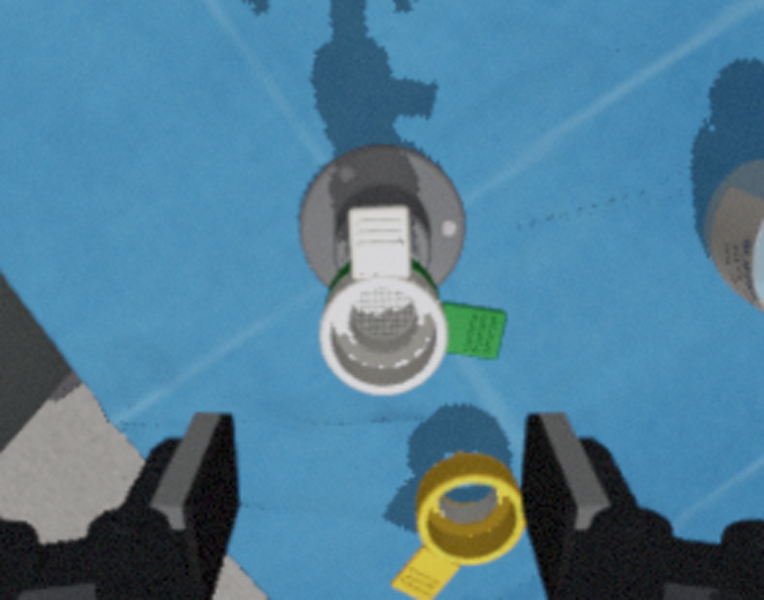

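y4 shows red and yellow each upright in its own dish. wh1 shows the white collar centre at (384,334) with its tab straight up at (380,212), and the green tab on the right at (478,331).

Run:
```python
from h import *
z=np.load("wrist.npz");K,T=z["K"],z["T"]
f=lambda u,v,h:fish([120+u*280/764,80+v*220/600],h,K,T)[0]
c=(f(320,334,.152)+f(447,334,.152)+f(384,275,.152)+f(384,394,.152))/4;print("c",c,np.linalg.norm(f(447,334,.152)-f(320,334,.152)))
for n,u,v,h in(("w",379,208,.15),("g",503,332,.134)):
    q=f(u,v,h)-c;print(n,np.hypot(*q[:2]).round(4),np.degrees(np.arctan2(q[1],q[0])).round(1))
```

```text
c [ 0.44689565 -0.11476419  0.152     ] 0.03533502011849902
w 0.0355 58.3
g 0.0367 -42.6
```

Call:
servo_tool([
  [[0.1, -0.1, -2], [0, 0, 1], 0.65],
  [[0, 0, -2], [0, 0, 0], 0.65],
  [[0, 0, -1.8], [0, 0, 0], 0.65],
  [[0, 0, -1.2], [0, 0, 0], 0.65],
  [[0, 0, -0.8], [0, 0, 0], 0.65],
  [[0, 0, 0], [0, 0, 0], 0.65],
  [[0, 0, 0], [0, 0, 0], 0.65],
])

```text
time_s: 19.55
eef_pos: [0.4479, -0.1148, 0.1438]
tcp_rot: [0.879, 0.478, 0.0, 0.0]
ft_force: [0.2, -0.2, -0.5]
finger_gap: 0.0553
grasp_force: 0.0
```

Call:
servo_tool([
  [[0, 0, -0.1], [0, 0, 0], 0.3],
  [[0, 0, 0], [0, 0, 0], 0.3],
  [[0, 0, 0], [0, 0, 0], 0.3],
  [[0, 0, 0], [0, 0, 0], 0.3],
  [[0, 0, 0], [0, 0, 0], 0.3],
])

```text
time_s: 20.18
eef_pos: [0.448, -0.1149, 0.1429]
tcp_rot: [0.879, 0.478, 0.0, 0.0]
ft_force: [0.0, 0.4, 6.4]
finger_gap: 0.0355
grasp_force: 30.1
```

Call:
servo_tool([
  [[0, 0, 0.5], [0, 0, 0], 0.3],
  [[0, 0, 1], [0, 0, 0], 0.3],
  [[0, 0, 1.5], [0, 0, 0], 0.3],
  [[0, 0, 2], [0, 0, 0], 0.3],
  [[0, 0, 2], [0, 0, 0], 0.3],
  [[0, 0, 2], [0, 0, 0], 0.3],
  [[0, 0, 0], [0, 0, 0], 0.3],
])

```text
time_s: 21.05
eef_pos: [0.4486, -0.1152, 0.2339]
tcp_rot: [0.879, 0.477, 0.001, 0.001]
ft_force: [0.7, 0.0, -0.2]
finger_gap: 0.035
grasp_force: 30.0
```

Run:
```python
from h import *
p,d,c=snap("scene");w=world(d,c)
hsv=cv2.cvtColor(p,cv2.COLOR_RGB2HSV);H,S,V=[hsv[...,i].astype(int) for i in range(3)]
b=(abs(w[...,0]-.447)<.05)&(abs(w[...,1]+.114)<.05)&(w[...,2]>.1)
for n,m in(("white",(S<60)&(V>140)),("green",(H>50)&(H<88)&(S>90))):
    q=w[b&m];print(n,len(q),np.percentile(q,[2,50,98],axis=0).round(3).tolist())
print(arm.observe()["eef_pos"])
```

```text
white 291 [[0.43, -0.134, 0.101], [0.439, -0.123, 0.233], [0.464, -0.102, 0.243]]
green 241 [[0.428, -0.14, 0.121], [0.446, -0.12, 0.131], [0.468, -0.101, 0.137]]
[ 0.44787435 -0.11487529  0.23276252]
```

Call:
servo_tool([
  [[1.0, 0.5, 0], [0, 0, 0], 0.3],
  [[2, 1, 0], [0, 0, 0], 0.3],
  [[3, 1.4, 0], [0, 0, 0], 0.3],
  [[3, 1.4, 0], [0, 0, 0], 0.3],
  [[3, 1.4, 0], [0, 0, 0], 0.3],
  [[1.9, 0.8, 0], [0, 0, 0], 0.3],
  [[1, 0.5, -1], [0, 0, 0], 0.3],
  [[0, 0, -2.5], [0, 0, 0], 0.3],
  [[0, 0, -3.5], [0, 0, 0], 0.3],
  [[0, 0, -3.5], [0, 0, 0], 0.3],
])

```text
time_s: 22.35
eef_pos: [0.5957, -0.0444, 0.125]
tcp_rot: [0.879, 0.477, -0.001, -0.0]
ft_force: [0.1, 0.3, -0.7]
finger_gap: 0.0357
grasp_force: 30.0
```

Call:
servo_tool([
  [[0, 0, -3.0], [0, 0, 0], 0.3],
  [[0, 0, -2.3], [0, 0, 0], 0.3],
  [[0, 0, -1], [0, 0, 0], 0.3],
  [[0, 0, 0], [0, 0, 0], 0.3],
  [[0, 0, 0], [0, 0, 0], 0.3],
])

```text
time_s: 22.98
eef_pos: [0.5972, -0.0448, 0.0651]
tcp_rot: [0.879, 0.477, 0.001, 0.0]
ft_force: [0.1, 0.1, 0.8]
finger_gap: 0.0355
grasp_force: 30.0
```

Call:
servo_tool([
  [[0, 0, -1.5], [0, 0, 0], 0.3],
  [[0, 0, -1.5], [0, 0, 0], 0.3],
  [[0, 0, -0.8], [0, 0, 0], 0.3],
  [[0, 0, -0.3], [0, 0, 0], 0.3],
  [[0, 0, -0.2], [0, 0, 0], 0.3],
  [[0, 0, 0], [0, 0, 0], 0.3],
  [[0, 0, 0], [0, 0, 0], 0.3],
])

```text
time_s: 23.85
eef_pos: [0.596, -0.0446, 0.0219]
tcp_rot: [0.879, 0.478, -0.0, -0.0]
ft_force: [-2.6, 0.5, 5.2]
finger_gap: 0.0351
grasp_force: 30.6
```

Call:
servo_tool([
  [[0, 0, 0], [0, 0, 0], 0.5],
  [[0, 0, 0], [0, 0, 0], 0.6],
  [[0, 0, 0], [0, 0, 0], 0.65],
  [[0, 0, 0], [0, 0, 0], 0.65],
  [[0, 0, 1], [0, 0, 0], 0.65],
  [[0, 0, 2], [0, 0, 0], 0.65],
  [[0, 0, 4], [0, 0, 0], 0.65],
  [[0, 0, 5], [0, 0, 0], 0.65],
  [[0, 0, 5], [0, 0, 0], 0.65],
  [[0, 0, 3], [0, 0, 0], 0.65],
])

```text
time_s: 25.1
eef_pos: [0.5975, -0.0449, 0.2252]
tcp_rot: [0.879, 0.477, 0.002, 0.001]
ft_force: [0.5, -0.6, -0.7]
finger_gap: 0.0554
grasp_force: 0.0
```

Call:
servo_tool([
  [[-0.8, -0.4, 0], [0, 0, 8], 0.65],
  [[-1.2, -0.5, 0], [0, 0, 8], 0.65],
  [[-1.6, -0.8, 0], [0, 0, 8], 0.65],
  [[-2, -0.9, 0], [0, 0, 8], 0.65],
  [[-2, -0.9, 0], [0, 0, 8], 0.65],
  [[-2, -0.9, 0], [0, 0, 8], 0.65],
  [[-1.8, -0.9, 0], [0, 0, 8], 0.65],
  [[-1.6, -0.8, 0], [0, 0, 8], 0.65],
  [[-1.2, -0.5, 0], [0, 0, 8], 0.65],
  [[-0.7, -0.4, 0], [0, 0, 7.5], 0.65],
])

```text
time_s: 26.35
eef_pos: [0.4469, -0.1149, 0.2221]
tcp_rot: [0.368, 0.93, -0.0, 0.0]
ft_force: [-0.1, -0.4, 0.0]
finger_gap: 0.0556
grasp_force: 0.0
```

Call:
servo_tool([
  [[0, 0, 0], [0, 0, 0], 0.65],
  [[0, 0, 0], [0, 0, 0], 0.65],
])

```text
time_s: 26.6
eef_pos: [0.4479, -0.1147, 0.2217]
tcp_rot: [0.371, 0.929, 0.0, 0.0]
ft_force: [-1.0, -0.2, -0.3]
finger_gap: 0.0558
grasp_force: 0.0
```

Run:
```python
from h import *
o=arm.observe();print(o["eef_pos"],o["tcp_rot"],o["joints"])
p,d,c=snap("wrist");K,T=c["K"],c["cam_to_world"]
hsv=cv2.cvtColor(p,cv2.COLOR_RGB2HSV);H,S,V=[hsv[...,i].astype(int) for i in range(3)]
m=((H>45)&(H<90)&(S>90)&(V>40)).astype(np.uint8)
n,l,s,ce=cv2.connectedComponentsWithStats(m)
for i in range(1,n):
    if s[i,4]>150:
        pts=np.argwhere(l==i)[:,::-1];w=fish(pts,.136,K,T)[:,:2]
        near=w[np.hypot(*(w-[.447,-.1145]).T)<.06]
        print(s[i],ce[i],len(near),end=" ")
        if len(near)>100:
            tab=near[np.hypot(*(near-[.447,-.1145]).T)>.022];print("tab",len(tab),np.degrees(np.arctan2(*(tab.mean(0)-[.447,-.1145])[::-1])),"extents",near.min(0),near.max(0))
            np.save("m.npy",near)
        else: print(fish(ce[i],.012,K,T)[0])
cv2.imwrite("pics/gr1.png",cv2.resize(p[80:300,120:400][...,::-1],(764,600),interpolation=cv2.INTER_CUBIC))
# scene check of white strainer
q,dd,cc=snap("scene");w=world(dd,cc)
b=(np.hypot(w[...,0]-.597,w[...,1]+.045)<.045)&(w[...,2]>.006)
print("white",b.sum(),np.percentile(w[b],[2,50,98],axis=0).round(3).tolist())
```

```text
[ 0.4478848  -0.11470225  0.22172107] [3.71030122e-01 9.28620724e-01 5.75290353e-05 4.42948331e-04] [-4.10674517e-01  1.71065788e-01 -4.25572563e-01  9.73276008e-01
  1.42069946e-04  3.49561783e-01]
[468  93  33  46 342] [477.96491228 114.64912281] 0 [0.60920584 0.16693713 0.012     ]
[ 235  169   44   65 1453] [256.73227805 200.76324845] 1453 tab 297 -44.02674977334531 extents [ 0.42779205 -0.14366233] [ 0.47734377 -0.09561075]
[ 33 313  29  26 285] [ 46.89824561 325.7122807 ] 0 [ 0.38582283 -0.65313587  0.012     ]
white 98 [[0.569, -0.081, 0.006], [0.593, -0.069, 0.01], [0.628, -0.012, 0.03]]
```

View pics/gr1.png

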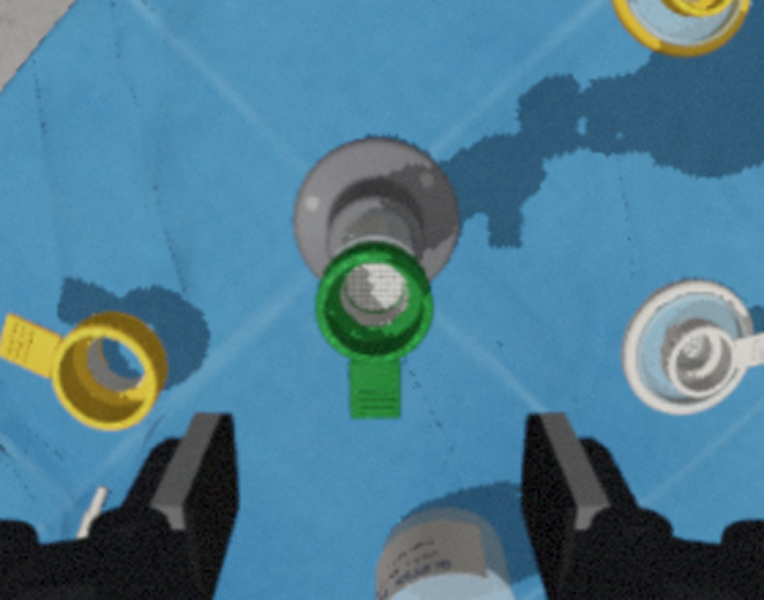

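The green collar is at (375,301) in the crop with its tab pointing down at (375,388), -44°, square to the fingers. White stands upright in its dish at (697,357). Now descending on green.

Call:
servo_tool([
  [[-0.1, 0, -2], [0, 0, 0], 0.65],
  [[0, 0, -2.5], [0, 0, 0], 0.65],
  [[0, 0, -2.2], [0, 0, 0], 0.65],
  [[0, 0, -1.8], [0, 0, 0], 0.65],
  [[0, 0, -1.0], [0, 0, 0], 0.65],
  [[0, 0, 0], [0, 0, 0], 0.65],
  [[0, 0, 0], [0, 0, 0], 0.65],
])

```text
time_s: 27.58
eef_pos: [0.4471, -0.1149, 0.1269]
tcp_rot: [0.37, 0.929, -0.0, 0.0]
ft_force: [1.2, -0.1, -0.7]
finger_gap: 0.0556
grasp_force: 0.0
```

Call:
servo_tool([
  [[0, 0, 0], [0, 0, 0], 0.3],
  [[0, 0, 0], [0, 0, 0], 0.3],
  [[0, 0, 0], [0, 0, 0], 0.3],
  [[0, 0, 0], [0, 0, 0], 0.3],
  [[0, 0, 0], [0, 0, 0], 0.3],
])

```text
time_s: 28.2
eef_pos: [0.447, -0.1149, 0.1271]
tcp_rot: [0.37, 0.929, -0.0, 0.001]
ft_force: [-0.0, 1.2, 5.6]
finger_gap: 0.0356
grasp_force: 30.0
```

Call:
servo_tool([
  [[0, 0, 0.5], [0, 0, 0], 0.3],
  [[0, 0, 1], [0, 0, 0], 0.3],
  [[0, 0, 1.5], [0, 0, 0], 0.3],
  [[0, 0, 2.5], [0, 0, 0], 0.3],
  [[0, 0, 2.5], [0, 0, 0], 0.3],
  [[0, 0, 2], [0, 0, 0], 0.3],
  [[0, 0, 0], [0, 0, 0], 0.3],
])

```text
time_s: 29.08
eef_pos: [0.4476, -0.1152, 0.228]
tcp_rot: [0.37, 0.929, -0.0, 0.002]
ft_force: [0.8, -0.8, -0.3]
finger_gap: 0.0351
grasp_force: 30.1
```

Run:
```python
from h import *
p,d,c=snap("scene");w=world(d,c)
hsv=cv2.cvtColor(p,cv2.COLOR_RGB2HSV);H,S,V=[hsv[...,i].astype(int) for i in range(3)]
b=(abs(w[...,0]-.447)<.05)&(abs(w[...,1]+.114)<.05)&(w[...,2]>.1)
q=w[b&(H>50)&(H<88)&(S>90)];print(len(q),np.percentile(q,[2,50,98],axis=0).round(3).tolist())
print(arm.observe()["eef_pos"])
```

```text
121 [[0.429, -0.143, 0.211], [0.435, -0.115, 0.232], [0.468, -0.1, 0.248]]
[ 0.44685803 -0.11485881  0.22678939]
```

Call:
servo_tool([
  [[0.8, 1.5, 0], [0, 0, 0], 0.3],
  [[1.6, 2.8, 0], [0, 0, 0], 0.3],
  [[2.1, 3.5, 0], [0, 0, 0], 0.3],
  [[2.2, 3.7, 0], [0, 0, 0], 0.3],
  [[2.2, 3.7, 0], [0, 0, 0], 0.3],
  [[2.2, 3.7, 0], [0, 0, 0], 0.3],
  [[2.2, 3.6, 0], [0, 0, 0], 0.3],
  [[2.0, 3.4, 0], [0, 0, 0], 0.3],
  [[1.4, 2.4, 0], [0, 0, 0], 0.3],
  [[0.8, 1.3, 0], [0, 0, 0], 0.3],
])

```text
time_s: 30.38
eef_pos: [0.6212, 0.1836, 0.2246]
tcp_rot: [0.369, 0.929, -0.0, -0.001]
ft_force: [-0.0, -1.0, -0.1]
finger_gap: 0.0354
grasp_force: 30.1
```

Call:
servo_tool([
  [[0, 0, -1.5], [0, 0, 0], 0.3],
  [[0, 0, -3], [0, 0, 0], 0.3],
  [[0, 0, -3.5], [0, 0, 0], 0.3],
  [[0, 0, -3.5], [0, 0, 0], 0.3],
  [[0, 0, -2.5], [0, 0, 0], 0.3],
  [[0, 0, -1.5], [0, 0, 0], 0.3],
  [[0, 0, -0.7], [0, 0, 0], 0.3],
  [[0, 0, 0], [0, 0, 0], 0.3],
  [[0, 0, 0], [0, 0, 0], 0.3],
])

```text
time_s: 31.5
eef_pos: [0.6223, 0.1814, 0.0654]
tcp_rot: [0.37, 0.929, 0.0, 0.001]
ft_force: [-0.2, 0.2, 0.1]
finger_gap: 0.0349
grasp_force: 30.2
```

Run:
```python
from h import *
o=arm.observe();print(o["eef_pos"],o["ft_force"])
p,d,c=snap("scene");w=world(d,c)
hsv=cv2.cvtColor(p,cv2.COLOR_RGB2HSV);H,S,V=[hsv[...,i].astype(int) for i in range(3)]
b=(np.hypot(w[...,0]-.622,w[...,1]-.181)<.06)&(H>50)&(H<88)&(S>90)
for lo,hi in((.003,.018),(.04,.09)):
    q=w[b&(w[...,2]>lo)&(w[...,2]<hi)];print(len(q),np.percentile(q,[1,50,99],axis=0).round(3).tolist() if len(q) else "")
```

```text
[0.62231148 0.18137752 0.06537189] [-0.20085329  0.16618245  0.06798828]
67 [[0.589, 0.147, 0.004], [0.601, 0.163, 0.008], [0.652, 0.211, 0.014]]
37 [[0.604, 0.155, 0.049], [0.622, 0.179, 0.071], [0.64, 0.197, 0.076]]
```

Call:
servo_tool([
  [[0, 0, -1.5], [0, 0, 0], 0.3],
  [[0, 0, -1.5], [0, 0, 0], 0.3],
  [[0, 0, -0.8], [0, 0, 0], 0.3],
  [[0, 0, -0.3], [0, 0, 0], 0.3],
  [[0, 0, -0.2], [0, 0, 0], 0.3],
  [[0, 0, 0], [0, 0, 0], 0.3],
  [[0, 0, 0], [0, 0, 0], 0.3],
])

```text
time_s: 32.42
eef_pos: [0.6206, 0.1811, 0.0222]
tcp_rot: [0.37, 0.929, -0.0, -0.001]
ft_force: [-4.2, -1.1, 6.9]
finger_gap: 0.0353
grasp_force: 30.9
```

Call:
servo_tool([
  [[0, 0, 0], [0, 0, 0], 0.5],
  [[0, 0, 0], [0, 0, 0], 0.6],
  [[0, 0, 0], [0, 0, 0], 0.65],
  [[0, 0, 0], [0, 0, 0], 0.65],
  [[0, 0, 1], [0, 0, 0], 0.65],
  [[0, 0, 2], [0, 0, 0], 0.65],
  [[0, 0, 4], [0, 0, 0], 0.65],
  [[0, 0, 5], [0, 0, 0], 0.65],
  [[0, 0, 5], [0, 0, 0], 0.65],
  [[0, 0, 5], [0, 0, 0], 0.65],
])

```text
time_s: 33.67
eef_pos: [0.6214, 0.1813, 0.2439]
tcp_rot: [0.37, 0.929, 0.0, 0.0]
ft_force: [0.7, -0.0, -0.2]
finger_gap: 0.0549
grasp_force: 0.0
```

Call:
servo_tool([
  [[0, -3, 2], [0, 0, 0], 0.65],
  [[0, -4, 2], [0, 0, 0], 0.65],
  [[0, -4, 0], [0, 0, 0], 0.65],
  [[0, -3, 0], [0, 0, 0], 0.65],
  [[0, 0, 0], [0, 0, 0], 0.65],
  [[0, 0, 0], [0, 0, 0], 0.65],
])

```text
time_s: 34.42
eef_pos: [0.6215, 0.0417, 0.2817]
tcp_rot: [0.37, 0.929, 0.0, 0.0]
ft_force: [0.2, -0.0, -0.1]
finger_gap: 0.0556
grasp_force: 0.0
```

Run:
```python
from h import *
print(arm.observe()["eef_pos"])
D=dict(red=(.4657,.2524),yellow=(.4587,.063),white=(.597,-.0453),green=(.622,.1813))
M=dict(red=lambda H,S,V:((H<8)|(H>172))&(S>110),yellow=lambda H,S,V:(H>14)&(H<34)&(S>100),green=lambda H,S,V:(H>45)&(H<90)&(S>80),white=lambda H,S,V:(S<70)&(V>90))
for cam in("scene","top"):
    p,d,c=snap(cam);w=world(d,c);hsv=cv2.cvtColor(p,cv2.COLOR_RGB2HSV);h3=[hsv[...,i].astype(int) for i in range(3)]
    for k,(x,y) in D.items():
        b=(np.hypot(w[...,0]-x,w[...,1]-y)<.055)&M[k](*h3)
        for nm,lo,hi in(("boot",.004,.015),("collar",.022,.05)):
            q=w[b&(w[...,2]>lo)&(w[...,2]<hi)]
            if len(q)>5: print(cam,k,nm,len(q),"min",np.percentile(q,2,axis=0).round(3),"max",np.percentile(q,98,axis=0).round(3))
```

```text
[0.62146458 0.04173506 0.28172691]
scene red boot 48 min [0.434 0.219 0.005] max [0.489 0.274 0.012]
scene red collar 81 min [0.444 0.216 0.022] max [0.48  0.265 0.033]
scene yellow boot 112 min [0.424 0.028 0.005] max [0.485 0.09  0.012]
scene yellow collar 121 min [0.428 0.045 0.022] max [0.475 0.082 0.033]
scene white boot 97 min [ 0.57  -0.08   0.004] max [ 0.626 -0.014  0.013]
scene white collar 75 min [ 0.589 -0.064  0.023] max [ 0.614 -0.017  0.033]
scene green boot 86 min [0.588 0.147 0.004] max [0.653 0.21  0.013]
scene green collar 98 min [0.602 0.155 0.022] max [0.643 0.197 0.033]
top yellow boot 31 min [0.435 0.031 0.006] max [0.483 0.044 0.013]
top white boot 190 min [ 0.565 -0.078  0.004] max [ 0.631 -0.014  0.014]
top white collar 90 min [ 0.579 -0.063  0.023] max [ 0.618 -0.016  0.033]
```

All four collars top out at about 31–33 mm and are centred in dishes lying flat, which is what a strainer standing on the floor should show. Handing in.

```bash
python3 -c "
from bench import arm
print(arm.job_done())"
```

```text
the job is handed in; nothing more can be done
None
```

All four strainers stand upright and released in the dishes of their own colour, by my last camera measurements; the job is handed in at about 34 s, but no verdict came back.

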